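Clamp the wood block with the folding crank

ROBOT

A 7-joint arm with a two-finger parallel gripper is mounted at the origin on the work surface. World frame = base frame: x ahead of the robot, y to its left, z up, the work surface at z = 0. Lengths are in m, angles in rad, forces in N, time in s.
With the tool pointing down it reaches from about 0.35 to 0.9 m from the base axis. Payload 8.1 kg.
Tool frame: the origin (TCP) lies at the very end of the fingers, on their centre line; the grasp point (between the pads) lies 19 mm behind it; z points along the fingers, y is the direction in which the jaws open and shut (so a half turn about z gives the same grasp; the last joint's range is limited). The gripper opens to 92 mm and grips with 3 to 60 N. Pads are 19 mm wide; open, the fingers measure 130 mm over their backs; the gripper's body (75 mm by 190 mm) begins 47 mm behind the grasp point.
Start: joints at [1.148, 0.434, 0.025, 1.573, -0.012, 1.134, -0.075], TCP at [0.196, -0.593, 0.227] pointing down, gripper open.
Joint ranges: [-2.62, 2.62], [-0.44, 2.09], [-1.27, 1.32], [0.08, 2.57], [-1.32, 4.46], [0.12, 2], [-2.74, 2.74]. Speed limits (rad/s): [2.22, 2.22, 3.01, 3.01, 3.14, 3.14, 3.14].

INTERFACE

Orientations are given as a rotation vector (axis times angle).
In Python, from cell import observe, get_image, sign_off gives the robot as it stands.
- The arm moves only by the tool arm_command, never from a script. Its argument "deltas" is a list of rows, each an object with "xyz": the shift along the tool's x, y, z in cm, a list of three; "turn": the turn about the tool's z in degrees; "jaw": the closure in counts, from 0 (fully open) to 255 (shut). A call has 1 to 5 rows; each row is the pose to reach, as a shift and turn from the pose measured when the call began, along the tool's axes at that moment; what a row does not reach only later rows make up. A row lasts 1/12 s, in which the tool goes at most 41.7 mm and 7.16 degrees, less where a joint would pass 70% of its speed; a pose out of reach is approached as far as the arm can. A call with a gripper value outside its range is refused whole. The fingers move at their own pace and stop on an object; "force" is the grip in N (left out, the last holds). Time passes only in rows, so rows that repeat a pose let the fingers close. It gives the time, the measured TCP pose, the force and the opening at its end, in the units of the state.
- observe(): the state, without advancing time (a new reading comes with each control period).
- get_image(name): name is "side" or "top"; returns a dict with "frame" (384x512x3 uint8, red, green, blue), "depth" (384x512 float32, m along the optical axis (not along the pixel's ray), 0 where there is no reading), "camera_matrix" (3x3 intrinsics, pixels), "cam_to_world" (4x4, takes a point from camera to world coordinates). Camera axes: x right, y up, looking along -z (the intrinsics and any distortion apply to the point x, -y, -z); pixel columns grow to the right and rows downward; lengths in m; the calibration is good to about 2 mm. A picture is of the moment at which its call begins.
- sign_off(): hands the job in, once; it reports no verdict.
The state is a dict: "clock": time; "joints": joint angles; "dq": joint speeds; "joint_efforts": joint torques, N m; "position": TCP position; "ee_rot": TCP orientation; "force": force on the tool from outside, world axes, zero at the start; "ft_torque": the same for the moment, N m; "width": opening from 0.0 (shut) to 1.0 (fully open).
Only numpy, scipy, OpenCV 4.12 (cv2) and the standard library are available. Lean on these libraries where they do the work, as an engineer would, in place of code of your own. Each camera call takes 0.05 s, during which the arm holds its last target.

TASK

Clamp the loose pine block in the vice with the red ball knob: first swing its folded crank handle up until it stands upright, then crank it clockwise (seen from above) until the jaw grips the block firmly, and finally fold the handle down flat again. Leave the crank of the other vice, the one with the blue knob, as it is.

Things in the scene. Friction and masses are not known exactly. Their poses are not given: they have to be found in the camera images.
- vice: green rack vice fixed to the bench, base 310 x 110 mm; its crank has the red knob (a like vice has a blue one). Origin: on the bench under the crank's vertical spindle; x points from the spindle to the jaws (fixed jaw face at x = 200 mm, jaws 86 mm high), z up. The housing under the crank is 68 mm across, 85 mm high; the crank arm is 16 mm wide, its top 105 mm above the bench.
- knob (a point): centre of the red ball knob, 30 mm across, on the end of the folding handle's 10 mm stem, 56 mm from the handle's hinge. A ball-and-socket swivel lets the ball turn freely every way on the stem. Folded: stem level over the arm, pointing from the hinge back to the spindle, ball 14 mm short of the spindle axis, 123 mm above the bench. Upright: ball straight above the hinge, 179 mm above the bench.
- handle (a joint): fold angle of the red-knobbed handle (rad): 0 = folded flat over the arm, 1.57 = upright (stop). Its hinge is level, square to the arm, at the arm's end: 70 mm from the spindle axis, 123 mm above the bench. It stays where it is left; about 2 N at the knob moves it.
- crank (a joint): angle of the red-knobbed crank (rad), growing clockwise seen from above. At 0 the arm points along the vice's +y, at 1.57 along its +x. Starts at 0 to 0.6. Each rad closes the jaw by 12 mm; at about 2.6 the block is squeezed against the fixed jaw and the crank stops hard. 2 to 3 N at the upright knob turns it; it stays where it is left.
- block: loose pine block, 40 mm (its x, between the jaws) x 80 mm x 50 mm high, standing in the jaws of the red-knobbed vice on the steel bed 30 mm above the bench. Origin: centre of its underside.
- blue_knob (a point): centre of the blue ball knob (30 mm) of the other vice, which is to be left alone.
Not all that is in view belongs to the job. Several things have the shape of the block; the one meant has the colours described above.

How it is judged:
By the outcome, as a careful person would: the job done as asked, in the order asked, and still so for the second after the job is handed in, with the robot touching nothing.
It also fails if it takes over 48 s, if anything falls off the work surface, if the arm or the gripper's body presses on something with over 40 N, if the wrist force passes 120 N, or if a joint passes its speed limit or range.

## Working session

There is one attempt and no reset: what is moved stays moved. The work goes in short steps, Python scripts to look and compute and a tool call to move; the robot and the scene stay as the last step left them, time stands still between calls to the robot, and variables do not carry over. Pictures are saved under pics/ and viewed, and the job is handed in when it is done.

Besides the shell and the picture viewer there is one more tool, called as a command line: name --argument value ..., lists and objects as JSON in quotes. arm_command: Moves the arm, as the interface text tells. Its arguments: {"type":"object","properties":{"deltas":{"type":"array","items":{"type":"object","properties":{"xyz":{"type":"array","items":{"type":"number"}},"turn":{"type":"number"},"jaw":{"type":"number"}}}},"force":{"type":"number"}},"required":["deltas"]}

```bash
ls; mkdir -p pics; cat > h.py <<'E'
import numpy as np, cv2
from cell import observe, get_image, sign_off
from scipy.spatial.transform import Rotation as R
def pts(im):
    K=np.array(im["camera_matrix"]);T=np.array(im["cam_to_world"]);d=im["depth"]
    v,u=np.mgrid[0:d.shape[0],0:d.shape[1]]
    x=(u-K[0,2])/K[0,0]*d; y=(v-K[1,2])/K[1,1]*d
    P=np.stack([x,-y,-d],-1)
    return P@T[:3,:3].T+T[:3,3]
def save(im,n): cv2.imwrite("pics/"+n+".png",im["frame"][:,:,::-1])
def st():
    o=observe(); 
    for k in o: print(k,np.round(o[k],4).tolist())
    return o
E
python3 - <<'E'
from h import *
o=st(); print(R.from_rotvec(o["ee_rot"]).as_matrix().round(3))
for n in("top","side"):
    im=get_image(n);save(im,n+"0");np.savez(n+"0.npz",**im)
    print(n,np.round(im["cam_to_world"],3).tolist(),np.round(im["camera_matrix"],1).tolist(),[k for k in im])
E
```

```text
pics
clock 0.0
joints [1.1484, 0.4353, 0.025, 1.5741, -0.0116, 1.134, -0.0751]
dq [-0.0015, 0.0011, 0.0013, 0.0004, 0.0006, 0.0007, -0.0001]
joint_efforts [0.001, -66.7854, 0.9852, -31.446, -0.0607, 0.0432, 0.0002]
position [0.1962, -0.5929, 0.2259]
ee_rot [-3.1, -0.4997, 0.0006]
force [0.4408, -0.8326, 0.1323]
ft_torque [-0.0163, -0.0565, 0.0302]
width 1.0012
[[ 0.949  0.314 -0.001]
 [ 0.314 -0.949  0.001]
 [-0.    -0.002 -1.   ]]
top [[0.003, 0.999, -0.046, 0.533], [-1.0, 0.003, -0.016, 0.029], [-0.016, 0.046, 0.999, 1.093], [0.0, 0.0, 0.0, 1.0]] [[439.0, 0.0, 250.5], [0.0, 439.0, 191.4], [0.0, 0.0, 1.0]] ['frame', 'depth', 'camera_matrix', 'cam_to_world']
side [[0.904, 0.326, -0.274, 0.341], [-0.426, 0.686, -0.59, -0.528], [-0.004, 0.65, 0.76, 0.845], [0.0, 0.0, 0.0, 1.0]] [[435.3, 0.0, 254.6], [0.0, 435.3, 194.0], [0.0, 0.0, 1.0]] ['frame', 'depth', 'camera_matrix', 'cam_to_world']
```

View pics/top0.png

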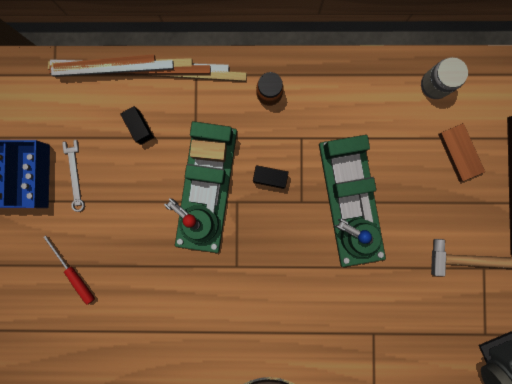

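View pics/side0.png

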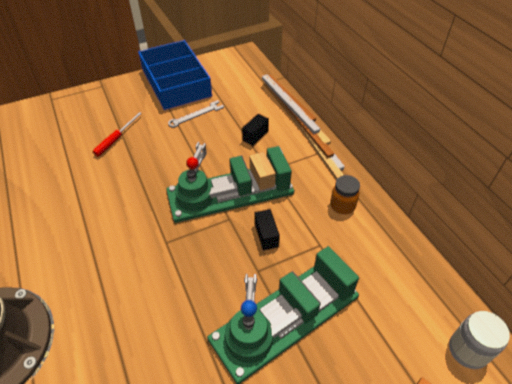

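The red-knob vice is at about (200,225) in the top view, with its jaws toward +x and the arm pointing up-left to the hinge near (170,205). The blue vice is at (360,238). Next I'll measure the red vice.

```bash
cat >> h.py <<'E'
def sphere(P,r=.015):
    from scipy.optimize import least_squares
    c0=P.mean(0)
    f=lambda c:np.linalg.norm(P-c,axis=1)-r
    s=least_squares(f,c0-[0,0,.01],loss='soft_l1',f_scale=.001); return s.x,np.abs(s.fun).mean()
def redmask(im,x=None):
    f=im["frame"].astype(int);m=(f[...,0]>90)&(f[...,1]<45)&(f[...,2]<45)
    return m
E
python3 - <<'E'
from h import *
for n in("top","side"):
    im=np.load(n+"0.npz");P=pts(im);f=im["frame"].astype(int)
    z=P[...,2]
    m=redmask(im)&(z>.09)&(im["depth"]>0)
    print(n,"red",m.sum(),*sphere(P[m]), P[m].mean(0).round(4), P[m].max(0).round(4))
    b=(f[...,2]>90)&(f[...,0]<50)&(f[...,1]<90)&(z>.1)
    print("blue",b.sum(),*sphere(P[b]))
    g=(f[...,1]>f[...,0]*1.5)&(f[...,1]>f[...,2]*1.1)&(f[...,1]>25)
    roi=(P[...,1]>.02)&(P[...,1]<.25)
    base=g&roi&(abs(z-z[g&roi].min())<.5)
    print(np.histogram(z[g&roi],bins=np.arange(0,.14,.005)))
    # vice base rect
    q=P[g&roi][:,:2].astype(np.float32)
    print(cv2.minAreaRect(q*1000))
    j=g&roi&(abs(z-.086)<.004); 
    import numpy as np
    lab,L=cv2.connectedComponents(j.astype(np.uint8))
    for k in range(1,lab):
        s=L==k
        if s.sum()>25: print("z86",s.sum(),P[s].mean(0).round(4),cv2.minAreaRect((P[s][:,:2]*1000).astype(np.float32)))
    # arm/metal stuff
    a=roi&(z>.098)&~redmask(im)&(P[...,0]<.6)
    A=P[a]; print("high",len(A)); print(A[A[:,2]>.098][::6].round(3).tolist())
    w=roi&(z>.07)&(z<.084)&(f[...,0]>120)&(f[...,1]>80); print("wood",w.sum(),P[w].mean(0),cv2.minAreaRect((P[w][:,:2]*1000).astype(np.float32)))
E
```

```text
top red 106 [0.51270901 0.18110336 0.12311317] 0.001013881344103257 [0.5129 0.1808 0.1348] [0.5244 0.1928 0.1416]
blue 99 [ 0.47833702 -0.20497709  0.12285441] 0.010953201843375827
(array([  0,   0,  87, 987, 177,   6,   3,   6,   5,  50, 194, 116,  13,
         8,   7,  31, 869, 659,   6,   1,   0,   0,   0,   0,   0,   0,
         0,   0]), array([0.   , 0.005, 0.01 , 0.015, 0.02 , 0.025, 0.03 , 0.035, 0.04 ,
       0.045, 0.05 , 0.055, 0.06 , 0.065, 0.07 , 0.075, 0.08 , 0.085,
       0.09 , 0.095, 0.1  , 0.105, 0.11 , 0.115, 0.12 , 0.125, 0.13 ,
       0.135, 0.14 ]))
((585.69677734375, 116.91376495361328), (188.63543701171875, 305.52398681640625), 81.778564453125)
z86 556 [0.7176 0.1385 0.0857] ((717.7909545898438, 138.40432739257812), (92.1008529663086, 33.78606414794922), 81.7842788696289)
z86 356 [0.6188 0.1527 0.084 ] ((618.8226928710938, 152.65032958984375), (87.33457946777344, 30.08800506591797), 81.1402816772461)
z86 436 [0.5002 0.1643 0.0851] ((502.23858642578125, 168.22879028320312), (62.72608947753906, 67.68482971191406), 63.68692398071289)
high 1064
[[0.533, 0.029, 1.0
[... 5887 characters left out ...]
211, 0.106], [0.505, 0.187, 0.137], [0.534, 0.207, 0.107], [0.504, 0.185, 0.136], [0.5, 0.189, 0.131], [0.539, 0.201, 0.103], [0.498, 0.185, 0.129], [0.531, 0.193, 0.103], [0.526, 0.186, 0.106], [0.521, 0.18, 0.106], [0.522, 0.183, 0.1], [0.51, 0.178, 0.106], [0.499, 0.182, 0.105], [0.511, 0.172, 0.109], [0.501, 0.171, 0.11], [0.516, 0.174, 0.101], [0.503, 0.171, 0.106], [0.495, 0.169, 0.108], [0.507, 0.162, 0.109], [0.5, 0.163, 0.109], [0.494, 0.168, 0.103], [0.507, 0.163, 0.101], [0.502, 0.163, 0.101], [0.501, 0.161, 0.1], [0.073, 0.021, 0.099]]
wood 456 [0.67875148 0.14234484 0.08044235] ((683.1163330078125, 145.58522033691406), (118.31671905517578, 413.29071044921875), 64.58997344970703)
```

```bash
python3 - <<'E'
from h import *
a=np.load("top0.npz")["frame"][110:260,140:260];b=np.load("side0.npz")["frame"][130:230,150:300]
cv2.imwrite("pics/zt.png",cv2.resize(a,None,fx=4,fy=4,interpolation=2)[:,:,::-1]);cv2.imwrite("pics/zs.png",cv2.resize(b,None,fx=4,fy=4,interpolation=2)[:,:,::-1])
E
```

```text
(no output)
```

View pics/zt.png

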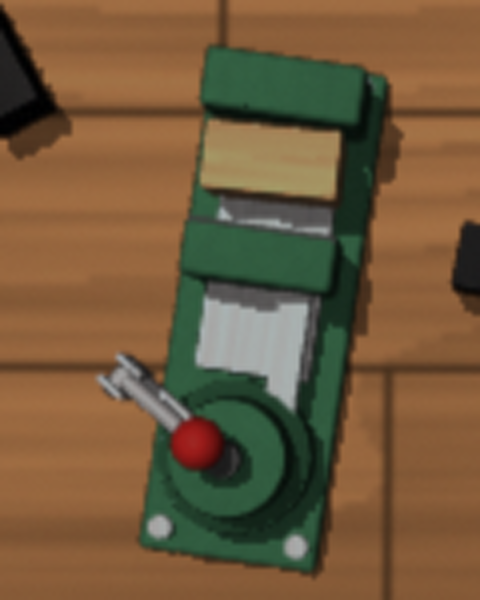

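View pics/zs.png

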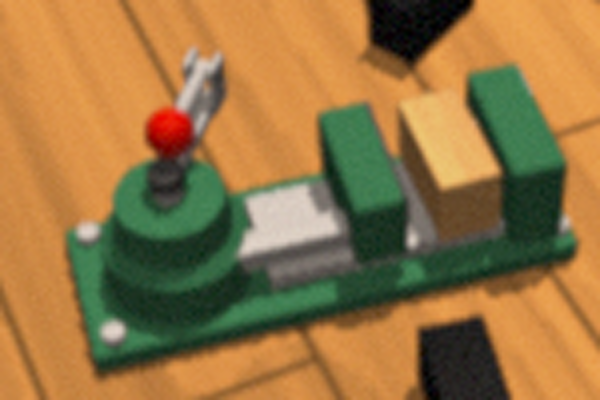

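Estimated layout, from both views:

| Item | Position / value |
|---|---|
| Spindle | about (0.502, 0.168) |
| Vice x-axis | -8.1° |
| Red ball | about (0.512, 0.182, 0.123) |
| Arm direction | about 50°, so crank about 0.55 |

Next I travel to a point above the ball.

arm_command --deltas '[{"xyz":[2.7,-3.1,0]},{"xyz":[5.4,-6.3,0]},{"xyz":[8.1,-9.5,0]},{"xyz":[10.8,-12.6,0]},{"xyz":[13.5,-15.8,0]}]'

```text
schema error: expected keys xyz, turn, jaw
```

arm_command --deltas '[{"xyz":[2.7,-3.1,0]},{"xyz":[5.4,-6.3,0]},{"xyz":[8.1,-9.5,0]},{"xyz":[10.8,-12.6,0]},{"xyz":[13.5,-15.8,0]}]'

```text
schema error: expected keys xyz, turn, jaw
```

```bash
cat >> h.py <<'E'
def plan(targets,angs=None,p0=None):
    """world TCP targets, tool-y world angle deg -> rows"""
    o=observe();p=np.array(o["position"]);M=R.from_rotvec(o["ee_rot"]).as_matrix()
    a0=np.degrees(np.arctan2(M[1,1],M[0,1]))
    print("clk",round(o["clock"],2),"p",p.round(4),"yang",a0.round(1),"tilt",M[:,2].round(4),"F",np.round(o["force"],1),"w",round(o["width"],3),"j7",round(o["joints"][6],2))
    for i,t in enumerate(targets):
        d=M.T@(np.array(t)-p)*100
        tu=0 if angs is None else -((angs[i]-a0+180)%360-180)
        print(d.round(2).tolist(),round(tu,1))
E
python3 - <<'E'
from h import *
plan([[.512,.182,.226]],[-40])
E
```

```text
clk 0.1 p [ 0.1963 -0.5929  0.2261] yang -71.7 tilt [-6.0e-04  1.3e-03 -1.0e+00] F [ 0.  -0.7  0.4] w 1.003 j7 -0.08
[54.33, -63.64, 0.09] -31.7
```

arm_command --deltas '[{"xyz":[2.7,-3.1,0],"turn":0,"jaw":0},{"xyz":[5.4,-6.3,0],"turn":0,"jaw":0},{"xyz":[8.1,-9.5,0],"turn":0,"jaw":0},{"xyz":[10.8,-12.6,0],"turn":0,"jaw":0},{"xyz":[13.5,-15.8,0],"turn":0,"jaw":0}]' --force 20

```text
clock: 0.52
position: [0.2749, -0.3986, 0.2259]
ee_rot: [-3.1, -0.5, 0.001]
force: [1.7, 0.2, 0.7]
width: 0.999
```

arm_command --deltas '[{"xyz":[2.7,-3.1,0],"turn":0,"jaw":0},{"xyz":[5.4,-6.3,0],"turn":0,"jaw":0},{"xyz":[8.1,-9.5,0],"turn":0,"jaw":0},{"xyz":[10.8,-12.6,0],"turn":0,"jaw":0},{"xyz":[13.5,-15.8,0],"turn":0,"jaw":0}]'

```text
clock: 0.93
position: [0.353, -0.2056, 0.2262]
ee_rot: [-3.1, -0.499, 0.001]
force: [1.0, 0.4, 0.4]
width: 1.001
```

arm_command --deltas '[{"xyz":[2.7,-3.1,0],"turn":0,"jaw":0},{"xyz":[5.4,-6.3,0],"turn":0,"jaw":0},{"xyz":[8.1,-9.5,0],"turn":0,"jaw":0},{"xyz":[10.8,-12.6,0],"turn":0,"jaw":0},{"xyz":[13.5,-15.8,0],"turn":0,"jaw":0}]'

```text
clock: 1.35
position: [0.4312, -0.0125, 0.2264]
ee_rot: [-3.1, -0.499, 0.001]
force: [1.4, -0.7, 0.3]
width: 0.996
```

```bash
python3 - <<'E'
from h import *
plan([[.512,.182,.226]],[-40])
E
```

```text
clk 1.35 p [ 0.4312 -0.0125  0.2264] yang -71.7 tilt [-7.0e-04  1.1e-03 -1.0e+00] F [ 1.4 -0.7  0.3] w 0.996 j7 -1.43
[13.78, -15.93, 0.06] -31.7
```

arm_command --deltas '[{"xyz":[2.8,-3.0,0],"turn":-6.3,"jaw":0},{"xyz":[5.5,-6.4,0],"turn":-12.6,"jaw":0},{"xyz":[8.3,-9.5,0],"turn":-19,"jaw":0},{"xyz":[11.0,-12.7,0],"turn":-25.4,"jaw":0},{"xyz":[13.8,-15.9,0],"turn":-31.7,"jaw":0}]'

```text
clock: 1.77
position: [0.511, 0.1798, 0.2263]
ee_rot: [-2.843, -1.334, 0.001]
force: [0.8, -1.3, 0.5]
width: 1.0
```

```bash
python3 - <<'E'
from h import *
plan([[.512,.182,.19],[.512,.182,.15],[.512,.182,.115],[.512,.182,.107]],[-40]*4)
E
```

```text
clk 1.77 p [0.511  0.1798 0.2263] yang -39.7 tilt [-1.e-03  9.e-04 -1.e+00] F [ 0.8 -1.3  0.5] w 1.0 j7 -1.35
[0.24, -0.06, 3.63] 0.3
[0.23, -0.05, 7.63] 0.3
[0.23, -0.05, 11.13] 0.3
[0.23, -0.04, 11.93] 0.3
```

arm_command --deltas '[{"xyz":[0.2,0,3.5],"turn":0,"jaw":0},{"xyz":[0.2,0,7],"turn":0,"jaw":0},{"xyz":[0.2,0,10],"turn":0,"jaw":0},{"xyz":[0.2,0,11.9],"turn":0,"jaw":0},{"xyz":[0.2,0,11.9],"turn":0,"jaw":120}]'

```text
clock: 2.18
position: [0.5094, 0.18, 0.1031]
ee_rot: [-2.842, -1.334, 0.013]
force: [-0.4, -0.3, 0.3]
width: 0.966
```

```bash
python3 - <<'E'
from h import *
plan([[.512,.182,.107]],[-40])
im=get_image("side");save(im,"s1")
b=im["frame"][100:250,120:320]
cv2.imwrite("pics/zs1.png",cv2.resize(b,None,fx=4,fy=4)[:,:,::-1])
E
```

```text
clk 2.18 p [0.5094 0.18   0.1031] yang -39.7 tilt [-0.0081 -0.0019 -1.    ] F [-0.4 -0.3  0.3] w 0.966 j7 -1.44
[0.32, 0.07, -0.39] 0.3
```

View pics/zs1.png

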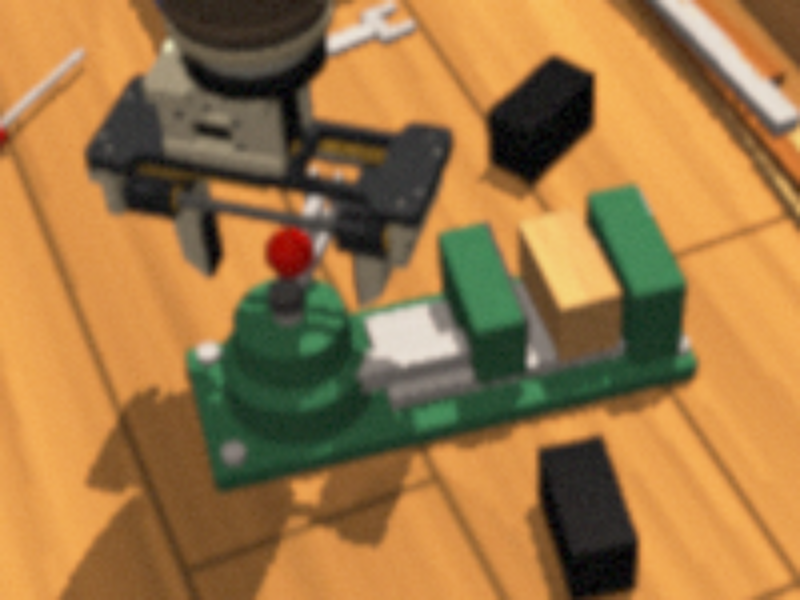

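The fingers straddle the red ball, with the ball at zoomed (290,250) and the fingers at (205,240) and (370,270). I'll correct the position slightly and close.

arm_command --deltas '[{"xyz":[0.3,0.1,-0.4],"turn":0,"jaw":120},{"xyz":[0.3,0.1,-0.4],"turn":0,"jaw":150},{"xyz":[0.3,0.1,-0.4],"turn":0,"jaw":200},{"xyz":[0.3,0.1,-0.4],"turn":0,"jaw":200},{"xyz":[0.3,0.1,-0.4],"turn":0,"jaw":200}]'

```text
clock: 2.65
position: [0.5138, 0.1825, 0.1104]
ee_rot: [-2.843, -1.334, 0.006]
force: [-0.5, 0.9, 0.2]
width: 0.573
```

```bash
python3 - <<'E'
from h import *
plan([[.512,.182,.107]],[-40])
im=get_image("side");save(im,"s2")
b=im["frame"][100:250,120:320]
cv2.imwrite("pics/zs2.png",cv2.resize(b,None,fx=4,fy=4)[:,:,::-1])
m=redmask(im);P=pts(im);m&=P[...,2]>.09;print(m.sum(),sphere(P[m]) if m.sum()>10 else 0)
E
```

```text
clk 2.65 p [0.5138 0.1825 0.1104] yang -39.7 tilt [-3.9e-03 -3.0e-04 -1.0e+00] F [-0.5  0.9  0.2] w 0.573 j7 -1.44
[-0.15, -0.1, 0.34] 0.3
100 (array([0.51184418, 0.18271181, 0.1238431 ]), np.float64(0.03129489839745686))
```

View pics/zs2.png

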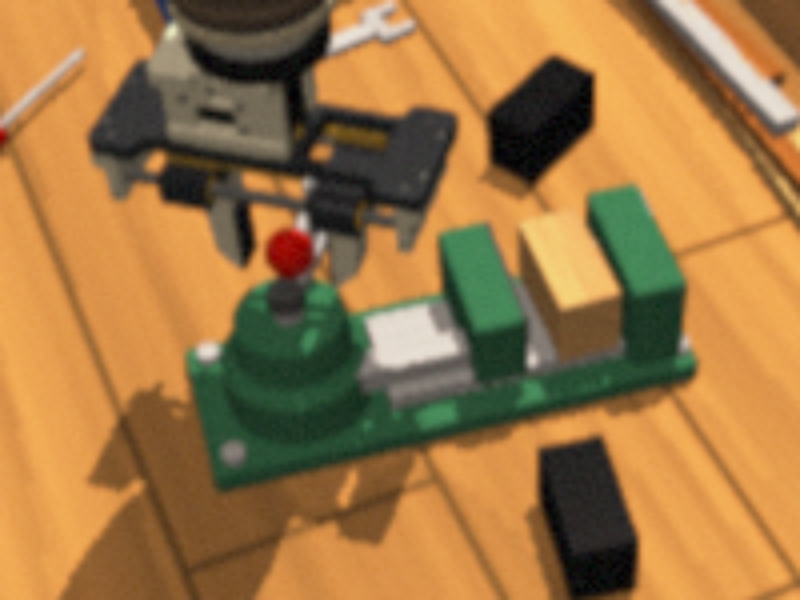

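The fingers are half closed around the ball (zoomed ~(290,250)). I keep closing with a slight downward correction.

arm_command --deltas '[{"xyz":[-0.15,-0.05,0.35],"turn":0,"jaw":220},{"xyz":[-0.15,-0.05,0.35],"turn":0,"jaw":220},{"xyz":[-0.15,-0.05,0.35],"turn":0,"jaw":220},{"xyz":[-0.15,-0.05,0.35],"turn":0,"jaw":220},{"xyz":[-0.15,-0.05,0.35],"turn":0,"jaw":220}]'

```text
clock: 3.12
position: [0.512, 0.1814, 0.1065]
ee_rot: [-2.843, -1.334, 0.008]
force: [-1.3, -0.6, -0.8]
width: 0.314
```

```bash
python3 - <<'E'
from h import *
th=np.radians(50);d=np.array([np.cos(th),np.sin(th),0]);o=observe();p=np.array(o["position"])
# relative arc from the current TCP
T=[p+.056*((1-np.cos(f))*d+np.array([0,0,np.sin(f)])) for f in np.linspace(0,1.57,11)[1:]]
plan(T,[-40]*10)
E
```

```text
clk 3.12 p [0.512  0.1814 0.1065] yang -39.7 tilt [-5.e-03 -9.e-04 -1.e+00] F [-1.3 -0.6 -0.8] w 0.314 j7 -1.44
[0.07, -0.0, -0.88] 0.3
[0.27, -0.0, -1.73] 0.3
[0.6, -0.01, -2.54] 0.3
[1.06, -0.01, -3.29] 0.3
[1.62, -0.0, -3.96] 0.3
[2.29, -0.0, -4.54] 0.3
[3.04, -0.0, -5.0] 0.3
[3.85, 0.0, -5.34] 0.3
[4.7, 0.0, -5.55] 0.3
[5.57, 0.01, -5.62] 0.3
```

The ball is gripped: the width reads 29 mm. Now I lift the handle along its arc.

arm_command --deltas '[{"xyz":[0.1,0,-0.9],"turn":0,"jaw":220},{"xyz":[0.3,0,-1.7],"turn":0,"jaw":220},{"xyz":[0.6,0,-2.5],"turn":0,"jaw":220},{"xyz":[1.1,0,-3.3],"turn":0,"jaw":220},{"xyz":[1.6,0,-3.95],"turn":0,"jaw":220}]'

```text
clock: 3.53
position: [0.5232, 0.1945, 0.1473]
ee_rot: [-2.843, -1.334, 0.005]
force: [3.8, 2.4, -8.4]
width: 0.313
```

```bash
python3 - <<'E'
from h import *
th=np.radians(50);d=np.array([np.cos(th),np.sin(th),0]);p=np.array([.512,.1814,.1065])
T=[p+.056*((1-np.cos(f))*d+np.array([0,0,np.sin(f)])) for f in np.linspace(0,1.57,11)[5:]]
plan(T,[-40]*10)
E
```

```text
clk 3.53 p [0.5232 0.1945 0.1473] yang -39.7 tilt [-0.0035  0.     -1.    ] F [ 3.8  2.4 -8.4] w 0.313 j7 -1.42
[-0.08, -0.02, 0.12] 0.3
[0.58, -0.02, -0.45] 0.3
[1.33, -0.02, -0.91] 0.3
[2.14, -0.01, -1.25] 0.3
[2.99, -0.01, -1.46] 0.3
[3.87, -0.01, -1.53] 0.3
```

arm_command --deltas '[{"xyz":[0.6,0,-0.4],"turn":0,"jaw":220},{"xyz":[1.4,0,-0.8],"turn":0,"jaw":220},{"xyz":[2.2,0,-1.15],"turn":0,"jaw":220},{"xyz":[3.0,0,-1.35],"turn":0,"jaw":220},{"xyz":[3.9,0,-1.4],"turn":0,"jaw":220}]'

```text
clock: 3.95
position: [0.5494, 0.2248, 0.1623]
ee_rot: [-2.844, -1.334, 0.003]
force: [-6.3, -9.8, 4.1]
width: 0.311
```

```bash
python3 - <<'E'
from h import *
plan([],[])
for n in("side","top"):
    im=get_image(n);save(im,n+"3")
    f=im["frame"];b=f[90:240,130:330] if n=="side" else f[110:260,100:300]
    cv2.imwrite("pics/z%s3.png"%n,cv2.resize(b,None,fx=3,fy=3)[:,:,::-1])
    m=redmask(im);P=pts(im);m&=P[...,2]>.12;print(m.sum(),sphere(P[m]) if m.sum()>10 else 0)
plan([],[])
E
```

```text
clk 3.95 p [0.5494 0.2248 0.1623] yang -39.8 tilt [-2.e-03 -2.e-04 -1.e+00] F [-6.3 -9.8  4.1] w 0.311 j7 -1.44
95 (array([0.53858216, 0.20860582, 0.19444665]), np.float64(0.013625000173329795))
3 0
clk 4.05 p [0.5489 0.2245 0.162 ] yang -39.7 tilt [-0.0037 -0.0017 -1.    ] F [-4.1 -6.8 13.9] w 0.31 j7 -1.44
```

View pics/zside3.png

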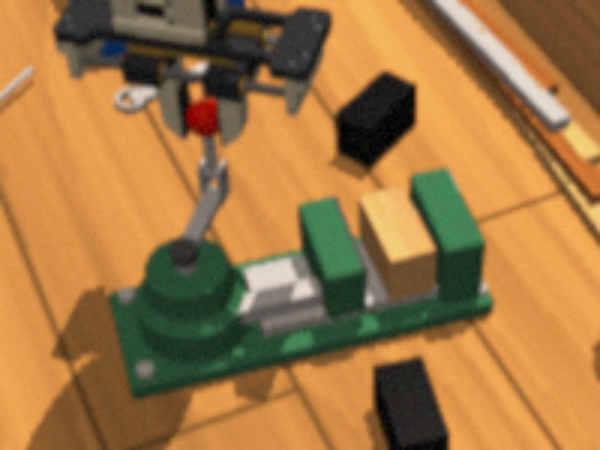

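The handle is upright with the ball at zoomed (203,117) directly above the hinge, and the force shows it pressing on its stop. Next is cranking.

```bash
cat >> h.py <<'E'
def arc(S,phis,r=.070,z=.163,k=0.53,phi0=50.5,a0=-39.7):
    T=[[S[0]+r*np.cos(np.radians(f)),S[1]+r*np.sin(np.radians(f)),z] for f in phis]
    plan(T,[a0+(phi0-f)*k for f in phis])
    o=observe();p=np.array(o["position"])[:2]-S[:2];f=np.arctan2(p[1],p[0]);e=p/np.linalg.norm(p);t=np.array([e[1],-e[0]]);F=np.array(o["force"])[:2]
    print("phi",np.degrees(f).round(1),"r",np.linalg.norm(p).round(4),"Frad",(F@e).round(1),"Ftan(cw)",(F@t).round(1),"Fz",round(o["force"][2],1),"crank",((np.radians(81.9)-f)).round(3))
E
python3 - <<'E'
from h import *
arc([.504,.170],[47,42,37,32,27])
E
```

```text
clk 4.05 p [0.5489 0.2245 0.162 ] yang -39.7 tilt [-0.0037 -0.0017 -1.    ] F [-4.1 -6.8 13.9] w 0.31 j7 -1.44
[-0.08, 0.43, -0.1] -1.9
[-0.14, 1.04, -0.1] -4.5
[-0.25, 1.64, -0.1] -7.2
[-0.42, 2.23, -0.1] -9.8
[-0.63, 2.8, -0.1] -12.5
phi 50.5 r 0.0706 Frad -7.8 Ftan(cw) 1.1 Fz 13.9 crank 0.547
```

arm_command --deltas '[{"xyz":[-0.1,0.45,-0.1],"turn":-2,"jaw":220},{"xyz":[-0.15,1.0,-0.1],"turn":-4.5,"jaw":220},{"xyz":[-0.25,1.65,-0.1],"turn":-7,"jaw":220},{"xyz":[-0.4,2.2,-0.1],"turn":-10,"jaw":220},{"xyz":[-0.65,2.8,-0.1],"turn":-12.5,"jaw":220}]'

```text
clock: 4.47
position: [0.5653, 0.2029, 0.1624]
ee_rot: [-2.677, -1.64, 0.009]
force: [-4.5, 0.7, 1.0]
width: 0.314
```

```bash
python3 - <<'E'
from h import *
arc([.504,.170],[22,17,12,7,2])
E
```

```text
clk 4.47 p [0.5653 0.2029 0.1624] yang -27.0 tilt [-0.0062 -0.0011 -1.    ] F [-4.5  0.7  1. ] w 0.314 j7 -1.2
[-0.43, 0.62, -0.06] -2.4
[-0.85, 1.07, -0.06] -5.0
[-1.31, 1.47, -0.06] -7.7
[-1.8, 1.84, -0.06] -10.3
[-2.32, 2.15, -0.06] -13.0
phi 28.2 r 0.0696 Frad -3.6 Ftan(cw) -2.8 Fz 1.0 crank 0.937
```

arm_command --deltas '[{"xyz":[-0.45,0.6,-0.05],"turn":-2.5,"jaw":220},{"xyz":[-0.85,1.05,-0.05],"turn":-5,"jaw":220},{"xyz":[-1.3,1.45,-0.05],"turn":-7.5,"jaw":220},{"xyz":[-1.8,1.85,-0.05],"turn":-10,"jaw":220},{"xyz":[-2.3,2.15,-0.05],"turn":-13,"jaw":220}]'

```text
clock: 4.88
position: [0.573, 0.1741, 0.1624]
ee_rot: [-2.468, -1.935, 0.011]
force: [-4.1, 2.5, 0.3]
width: 0.314
```

```bash
python3 - <<'E'
from h import *
arc([.504,.170],[-3,-8,-13,-18,-23])
E
```

```text
clk 4.88 p [0.573  0.1741 0.1624] yang -13.8 tilt [-8.8e-03  2.0e-04 -1.0e+00] F [-4.1  2.5  0.3] w 0.314 j7 -0.95
[-0.73, 0.27, -0.06] -2.5
[-1.34, 0.36, -0.06] -5.1
[-1.95, 0.39, -0.06] -7.8
[-2.56, 0.37, -0.06] -10.4
[-3.16, 0.3, -0.05] -13.1
phi 3.4 r 0.0692 Frad -4.0 Ftan(cw) -2.7 Fz 0.3 crank 1.37
```

arm_command --deltas '[{"xyz":[-0.75,0.25,-0.05],"turn":-2.5,"jaw":220},{"xyz":[-1.35,0.35,-0.05],"turn":-5,"jaw":220},{"xyz":[-1.95,0.35,-0.05],"turn":-8,"jaw":220},{"xyz":[-2.55,0.35,-0.05],"turn":-10.5,"jaw":220},{"xyz":[-3.15,0.3,-0.05],"turn":-13,"jaw":220}]'

```text
clock: 5.3
position: [0.568, 0.1445, 0.1625]
ee_rot: [-2.227, -2.204, 0.009]
force: [-2.3, 3.1, -3.1]
width: 0.312
```

```bash
python3 - <<'E'
from h import *
arc([.5035,.170],[-28,-33,-38,-43,-48])
E
```

```text
clk 5.3 p [0.568  0.1445 0.1625] yang -0.6 tilt [-0.0101  0.0022 -0.9999] F [-2.3  3.1 -3.1] w 0.312 j7 -0.7
[-0.74, -0.26, -0.05] -2.5
[-1.27, -0.57, -0.05] -5.1
[-1.77, -0.92, -0.04] -7.8
[-2.24, -1.31, -0.04] -10.4
[-2.67, -1.74, -0.04] -13.1
phi -21.6 r 0.0694 Frad -3.3 Ftan(cw) -2.0 Fz -3.1 crank 1.806
```

arm_command --deltas '[{"xyz":[-0.75,-0.25,0],"turn":-2.5,"jaw":220},{"xyz":[-1.25,-0.55,0],"turn":-5,"jaw":220},{"xyz":[-1.75,-0.9,0],"turn":-8,"jaw":220},{"xyz":[-2.25,-1.3,0],"turn":-10.5,"jaw":220},{"xyz":[-2.65,-1.75,0],"turn":-13,"jaw":220}]'

```text
clock: 5.72
position: [0.5506, 0.1196, 0.1625]
ee_rot: [-1.958, -2.443, 0.004]
force: [1.8, 1.7, -2.7]
width: 0.309
```

```bash
python3 - <<'E'
from h import *
arc([.5035,.170],[-50,-53,-56,-59,-62,-65,-68,-71,-74])
E
```

```text
clk 5.72 p [0.5506 0.1196 0.1625] yang 12.6 tilt [-0.0098  0.0043 -0.9999] F [ 1.8  1.7 -2.7] w 0.309 j7 -0.47
[-0.26, -0.28, -0.05] -1.0
[-0.42, -0.61, -0.05] -2.6
[-0.57, -0.95, -0.04] -4.2
[-0.69, -1.29, -0.04] -5.7
[-0.8, -1.64, -0.04] -7.3
[-0.89, -2.0, -0.04] -8.9
[-0.95, -2.36, -0.03] -10.5
[-1.01, -2.72, -0.03] -12.1
[-1.04, -3.09, -0.03] -13.7
phi -46.9 r 0.069 Frad -0.0 Ftan(cw) -2.5 Fz -2.7 crank 2.249
```

arm_command --deltas '[{"xyz":[-0.25,-0.3,0],"turn":-1,"jaw":220},{"xyz":[-0.4,-0.6,0],"turn":-2.5,"jaw":220},{"xyz":[-0.55,-0.95,0],"turn":-4,"jaw":220},{"xyz":[-0.7,-1.3,0],"turn":-5.5,"jaw":220},{"xyz":[-0.8,-1.65,0],"turn":-7.5,"jaw":220}]'

```text
clock: 6.13
position: [0.5367, 0.1093, 0.1625]
ee_rot: [-1.792, -2.567, 0.001]
force: [1.4, 2.9, -4.1]
width: 0.313
```

```bash
python3 - <<'E'
from h import *
arc([.5035,.170],[-62,-64,-66,-68,-70,-72,-74,-78])
E
```

```text
clk 6.13 p [0.5367 0.1093 0.1625] yang 20.2 tilt [-0.0094  0.0061 -0.9999] F [ 1.4  2.9 -4.1] w 0.313 j7 -0.34
[-0.1, -0.07, -0.05] 0.2
[-0.13, -0.31, -0.05] -0.8
[-0.15, -0.55, -0.04] -1.9
[-0.16, -0.8, -0.04] -3.0
[-0.16, -1.04, -0.04] -4.0
[-0.16, -1.29, -0.04] -5.1
[-0.14, -1.53, -0.04] -6.1
[-0.09, -2.02, -0.03] -8.3
phi -61.3 r 0.0691 Frad -1.9 Ftan(cw) -2.7 Fz -4.1 crank 2.5
```

arm_command --deltas '[{"xyz":[-0.1,-0.2,0],"turn":-1,"jaw":220},{"xyz":[-0.1,-0.4,0],"turn":-2,"jaw":220},{"xyz":[-0.15,-0.6,0],"turn":-3,"jaw":220},{"xyz":[-0.15,-0.7,0],"turn":-3,"jaw":220}]'

```text
clock: 6.47
position: [0.5304, 0.1061, 0.1625]
ee_rot: [-1.722, -2.613, -0.001]
force: [0.6, 3.9, -2.9]
width: 0.308
```

```bash
python3 - <<'E'
from h import *
arc([.5035,.170],[-66,-68,-70,-72])
E
```

```text
clk 6.47 p [0.5304 0.1061 0.1625] yang 23.2 tilt [-0.0097  0.007  -0.9999] F [ 0.6  3.9 -2.9] w 0.308 j7 -0.29
[-0.07, 0.14, -0.05] 1.2
[-0.07, -0.1, -0.05] 0.1
[-0.06, -0.35, -0.05] -0.9
[-0.04, -0.59, -0.05] -2.0
phi -67.2 r 0.0693 Frad -3.3 Ftan(cw) -2.1 Fz -2.9 crank 2.602
```

No stop yet, so I'll keep going in small increments.

arm_command --deltas '[{"xyz":[-0.05,-0.15,0],"turn":0,"jaw":220},{"xyz":[-0.05,-0.3,0],"turn":-1,"jaw":220},{"xyz":[-0.05,-0.4,0],"turn":-1,"jaw":220}]'

```text
clock: 6.72
position: [0.5286, 0.1055, 0.1628]
ee_rot: [-1.699, -2.63, -0.008]
force: [9.8, 9.0, -12.0]
width: 0.309
```

```bash
python3 - <<'E'
from h import *
arc([.5035,.170],[-70,-72,-74,-76])
im=get_image("top");save(im,"top4");im2=get_image("side");save(im2,"side4")
for i,(m,s) in enumerate(((im,np.s_[110:260,140:260]),(im2,np.s_[100:250,130:330]))):
    cv2.imwrite("pics/c4%d.png"%i,cv2.resize(m["frame"][s],None,fx=3,fy=3)[:,:,::-1])
E
```

```text
clk 6.72 p [0.5286 0.1055 0.1628] yang 24.3 tilt [-0.0063  0.0099 -0.9999] F [  9.8   9.  -12. ] w 0.309 j7 -0.27
[-0.07, -0.15, -0.02] 0.1
[-0.04, -0.4, -0.02] -0.9
[-0.01, -0.64, -0.02] -2.0
[0.03, -0.88, -0.02] -3.1
phi -68.8 r 0.0692 Frad -4.8 Ftan(cw) -12.4 Fz -12.0 crank 2.63
```

View pics/c40.png

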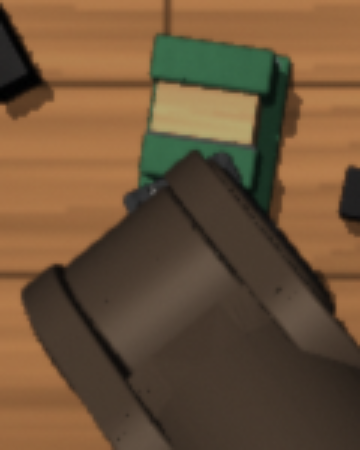

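View pics/c41.png

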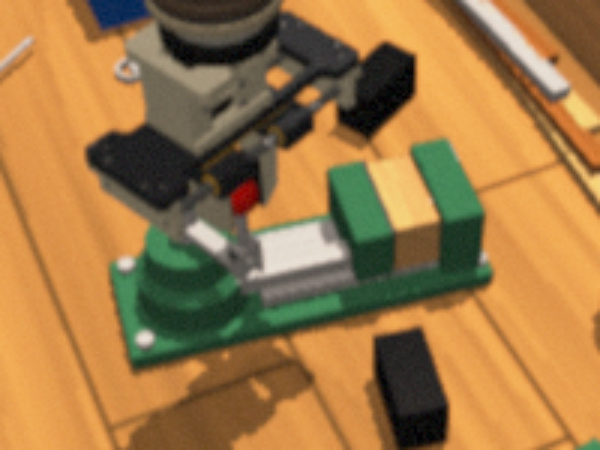

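The block is closed against both jaws, with no gaps visible in either view. The tangential force rose to 12 N, so this is the stop. I'll press a bit harder to make the grip firm.

arm_command --deltas '[{"xyz":[0,-0.2,0],"turn":0,"jaw":220},{"xyz":[0,-0.35,0],"turn":0,"jaw":220},{"xyz":[0,-0.35,0],"turn":0,"jaw":220}]' --force 35

```text
clock: 7.07
position: [0.5281, 0.1053, 0.1628]
ee_rot: [-1.702, -2.63, -0.017]
force: [12.9, 8.6, -15.7]
width: 0.306
```

```bash
python3 - <<'E'
from h import *
arc([.5035,.170],[-70,-72,-74,-76])
E
```

```text
clk 7.07 p [0.5281 0.1053 0.1628] yang 24.2 tilt [-0.0012  0.0137 -0.9999] F [ 12.9   8.6 -15.7] w 0.306 j7 -0.27
[-0.08, -0.1, -0.02] 0.0
[-0.05, -0.35, -0.02] -1.0
[-0.02, -0.59, -0.02] -2.1
[0.02, -0.83, -0.02] -3.2
phi -69.2 r 0.0692 Frad -3.4 Ftan(cw) -15.1 Fz -15.7 crank 2.637
```

arm_command --deltas '[{"xyz":[0,-0.4,0.1],"turn":0,"jaw":220},{"xyz":[0,-0.7,0.1],"turn":0,"jaw":220},{"xyz":[0,-0.7,0.1],"turn":0,"jaw":220}]'

```text
clock: 7.32
position: [0.5268, 0.1049, 0.1629]
ee_rot: [-1.706, -2.634, -0.034]
force: [21.1, 12.3, -19.0]
width: 0.312
```

```bash
python3 - <<'E'
from h import *
arc([.5035,.170],[-69])
E
```

```text
clk 7.32 p [0.5268 0.1049 0.1629] yang 24.2 tilt [ 0.0091  0.0198 -0.9998] F [ 21.1  12.3 -19. ] w 0.312 j7 -0.27
[-0.1, 0.15, -0.01] 0.5
phi -70.3 r 0.0691 Frad -4.5 Ftan(cw) -24.0 Fz -19.0 crank 2.656
```

The crank is held firm at about 24 N tangential with no more real motion. Now I ease off to a small clockwise bias and fold.

arm_command --deltas '[{"xyz":[0.1,0,0.1],"turn":1,"jaw":220},{"xyz":[0.1,0,0.1],"turn":2.5,"jaw":220}]' --force 25

```text
clock: 7.48
position: [0.5291, 0.1063, 0.1627]
ee_rot: [-1.766, -2.597, -0.04]
force: [9.1, 3.5, -2.6]
width: 0.31
```

```bash
cat >> h.py <<'E'
def fold(hx,hy,phi,ths,off=.0015,zoff=0.,ya=21.5):
    f=np.radians(phi);e=np.array([np.cos(f),np.sin(f),0]);t=np.array([e[1],-e[0],0])
    T=[np.array([hx,hy,.107])-.056*np.cos(np.radians(a))*e+np.array([0,0,.056*np.sin(np.radians(a))+zoff])+off*t for a in ths]
    plan(T,[ya]*len(ths)); F=np.array(observe()["force"]); print("Frad",(F@e).round(1),"Ftan",(F@t).round(1),"Fz",F[2].round(1))
E
python3 - <<'E'
from h import *
fold(.5288,.1056,-68.6,[81,72,63,54,45])
E
```

```text
clk 7.48 p [0.5291 0.1063 0.1627] yang 21.5 tilt [ 0.0139  0.0217 -0.9997] F [ 9.1  3.5 -2.6] w 0.31 j7 -0.31
[0.82, -0.2, 0.05] 0.0
[1.67, -0.21, 0.27] 0.0
[2.48, -0.21, 0.62] 0.0
[3.22, -0.22, 1.09] 0.0
[3.88, -0.23, 1.67] 0.0
Frad 0.1 Ftan -9.7 Fz -2.6
```

arm_command --deltas '[{"xyz":[0.8,-0.1,0.05],"turn":0,"jaw":220},{"xyz":[1.65,-0.15,0.3],"turn":0,"jaw":220},{"xyz":[2.5,-0.15,0.6],"turn":0,"jaw":220},{"xyz":[3.2,-0.15,1.1],"turn":0,"jaw":220},{"xyz":[3.9,-0.15,1.65],"turn":0,"jaw":220}]'

```text
clock: 7.9
position: [0.5149, 0.1422, 0.1472]
ee_rot: [1.768, 2.595, 0.042]
force: [5.5, -1.3, -2.8]
width: 0.308
```

```bash
python3 - <<'E'
from h import *
fold(.5288,.1056,-68.6,[45,36,27,18,9,0])
E
```

```text
clk 7.9 p [0.5149 0.1422 0.1472] yang 21.4 tilt [ 0.0164  0.0213 -0.9996] F [ 5.5 -1.3 -2.8] w 0.308 j7 -0.4
[0.05, -0.19, 0.05] -0.1
[0.61, -0.21, 0.73] -0.1
[1.06, -0.23, 1.49] -0.1
[1.38, -0.24, 2.3] -0.1
[1.58, -0.26, 3.16] -0.1
[1.63, -0.28, 4.03] -0.1
Frad 3.2 Ftan -4.7 Fz -2.8
```

arm_command --deltas '[{"xyz":[0.6,-0.1,0.75],"turn":0,"jaw":220},{"xyz":[1.05,-0.1,1.5],"turn":0,"jaw":220},{"xyz":[1.4,-0.1,2.3],"turn":0,"jaw":220},{"xyz":[1.55,-0.15,3.15],"turn":0,"jaw":220},{"xyz":[1.6,-0.15,3.9],"turn":0,"jaw":220}]'

```text
clock: 8.32
position: [0.5084, 0.158, 0.1076]
ee_rot: [1.767, 2.595, 0.043]
force: [3.5, 0.8, 0.8]
width: 0.311
```

```bash
python3 - <<'E'
from h import *
fold(.5288,.1056,-68.6,[0])
im2=get_image("side")
cv2.imwrite("pics/c5.png",cv2.resize(im2["frame"][100:250,130:330],None,fx=3,fy=3)[:,:,::-1])
E
```

```text
clk 8.32 p [0.5084 0.158  0.1076] yang 21.5 tilt [ 0.0168  0.022  -0.9996] F [3.5 0.8 0.8] w 0.311 j7 -0.48
[-0.03, -0.16, 0.05] -0.0
Frad 0.5 Ftan -3.6 Fz 0.8
```

View pics/c5.png

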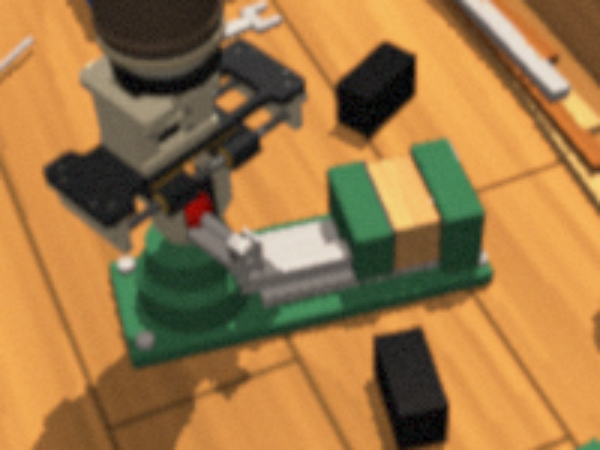

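The handle is nearly flat, with the ball at zoomed (200,210) over the spindle. I'll press down to the flat stop.

arm_command --deltas '[{"xyz":[0,-0.05,0.15],"turn":0,"jaw":220},{"xyz":[0,-0.05,0.3],"turn":0,"jaw":220},{"xyz":[0,-0.05,0.3],"turn":0,"jaw":220}]'

```text
clock: 8.62
position: [0.5088, 0.1582, 0.1046]
ee_rot: [1.767, 2.594, 0.045]
force: [-0.6, -3.2, 22.6]
width: 0.309
```

```bash
python3 - <<'E'
from h import *
fold(.5288,.1056,-68.6,[0])
E
```

```text
clk 8.62 p [0.5088 0.1582 0.1046] yang 21.5 tilt [ 0.0183  0.0221 -0.9996] F [-0.6 -3.2 22.6] w 0.309 j7 -0.49
[-0.02, -0.21, -0.24] -0.0
Frad 2.7 Ftan 1.8 Fz 22.6
```

At the flat stop with 22 N upward. I ease off, open and retreat straight up.

arm_command --deltas '[{"xyz":[0,-0.05,-0.1],"turn":0,"jaw":220},{"xyz":[0,-0.05,-0.1],"turn":0,"jaw":120},{"xyz":[0,-0.05,-0.1],"turn":0,"jaw":60},{"xyz":[0,-0.05,-0.1],"turn":0,"jaw":0},{"xyz":[0,-0.05,-0.1],"turn":0,"jaw":0}]'

```text
clock: 9.03
position: [0.5075, 0.1576, 0.1048]
ee_rot: [1.768, 2.595, 0.042]
force: [-0.5, -0.1, 0.4]
width: 0.555
```

arm_command --deltas '[{"xyz":[0,0,0],"turn":0,"jaw":0},{"xyz":[0,0,0],"turn":0,"jaw":0},{"xyz":[0,0,0],"turn":0,"jaw":0},{"xyz":[0,0,0],"turn":0,"jaw":0}]'

```text
clock: 9.37
position: [0.5074, 0.1575, 0.1047]
ee_rot: [1.768, 2.595, 0.042]
force: [-0.5, -0.3, -0.0]
width: 0.842
```

```bash
python3 - <<'E'
from h import *
plan([],[])
im2=get_image("side")
cv2.imwrite("pics/c6.png",cv2.resize(im2["frame"][100:250,130:330],None,fx=3,fy=3)[:,:,::-1])
E
```

```text
clk 9.37 p [0.5074 0.1575 0.1047] yang 21.5 tilt [ 0.0161  0.0213 -0.9996] F [-0.5 -0.3 -0. ] w 0.842 j7 -0.49
```

View pics/c6.png

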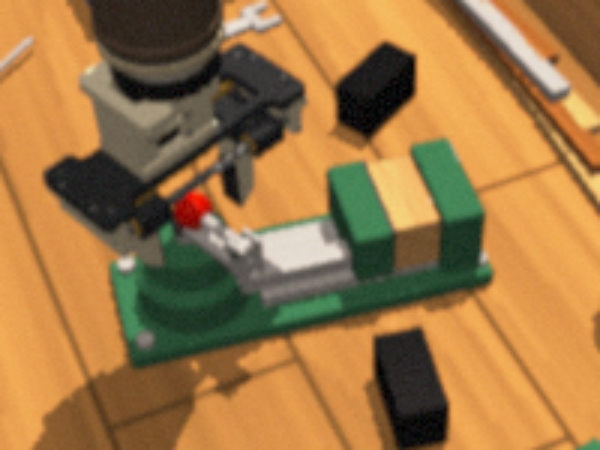

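The fingers are clear of the ball at zoomed (190,210). I go up, then move aside toward -y, high over everything, for a final check.

arm_command --deltas '[{"xyz":[0,0,-3],"turn":0,"jaw":0},{"xyz":[0,0,-6],"turn":0,"jaw":0},{"xyz":[0,0,-10],"turn":0,"jaw":0},{"xyz":[0,0,-13],"turn":0,"jaw":0},{"xyz":[0,0,-14],"turn":0,"jaw":0}]'

```text
clock: 9.83
position: [0.5066, 0.1559, 0.2494]
ee_rot: [1.765, 2.592, 0.05]
force: [0.6, 1.0, 0.9]
width: 1.0
```

arm_command --deltas '[{"xyz":[-3.5,0,0],"turn":0,"jaw":0},{"xyz":[-7,0,0],"turn":0,"jaw":0},{"xyz":[-10.5,0,0],"turn":0,"jaw":0},{"xyz":[-14,0,0],"turn":0,"jaw":0},{"xyz":[-17.5,0,0],"turn":0,"jaw":0}]'

```text
clock: 10.25
position: [0.5709, -0.0087, 0.2467]
ee_rot: [1.765, 2.592, 0.049]
force: [1.4, 0.8, 0.5]
width: 1.0
```

```bash
python3 - <<'E'
from h import *
plan([],[])
for n,s in(("top",np.s_[110:280,140:400]),("side",np.s_[100:380,130:370])):
    im=get_image(n);cv2.imwrite("pics/f%s.png"%n,cv2.resize(im["frame"][s],None,fx=2.1,fy=2.1)[:,:,::-1])
    m=redmask(im);P=pts(im);m&=(P[...,2]>.09)&(P[...,2]<.3)
    print(n,m.sum(),sphere(P[m]) if m.sum()>20 else 0)
    f=im["frame"].astype(int);b=(f[...,2]>90)&(f[...,0]<50)&(f[...,1]<90)&(P[...,2]>.1)&(P[...,1]<0)&(P[...,2]<.3)
    print("blue",b.sum(),sphere(P[b]) if b.sum()>20 else 0)
E
```

```text
clk 10.25 p [ 0.5709 -0.0087  0.2467] yang 21.5 tilt [ 0.0218  0.0229 -0.9995] F [1.4 0.8 0.5] w 1.0 j7 -0.02
top 117 (array([0.50817154, 0.15731911, 0.12267393]), np.float64(0.0010293666796882565))
blue 0 0
side 90 (array([0.50760673, 0.15921492, 0.12358748]), np.float64(0.0011575128335817144))
blue 94 (array([ 0.47848162, -0.20335888,  0.12395833]), np.float64(0.0005467525415928324))
```

View pics/ftop.png

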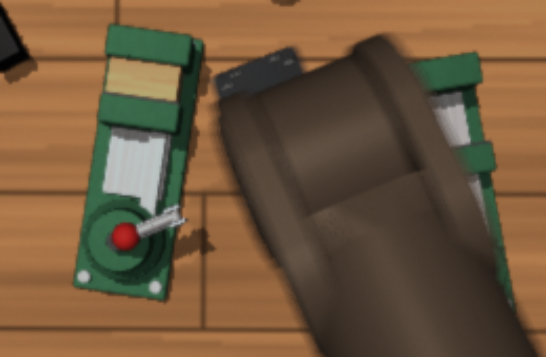

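View pics/fside.png

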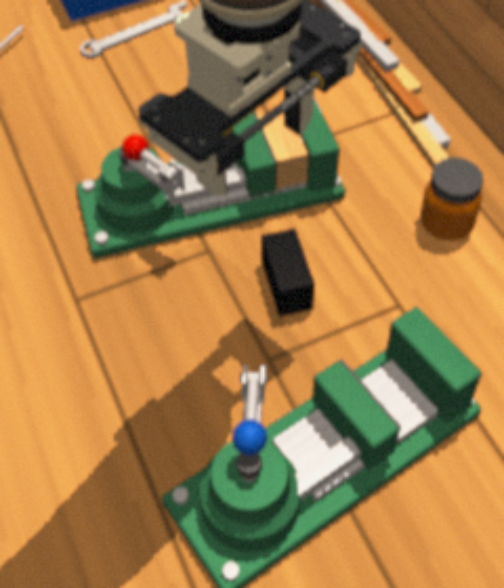

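Final views:
- **Red handle:** it is folded flat, with the ball at z ≈ 0.123 and zoomed top position (125,237).
- **Block:** it sits between the jaws at (140,80) with no visible gaps.
- **Blue knob:** it has not moved.
- **Robot:** it is touching nothing.

```bash
python3 -c "
from cell import *
print(sign_off())"
```

```text
the job is handed in; nothing more can be done
None
```

The pine block is clamped in the red-knob vice, and I handed the job in at about 10 s of the 48 s allowed. No verdict is reported.

- **Steps:** I gripped the red ball and swung the handle up to its stop. I then cranked clockwise from about 0.55 to about 2.63 rad, where the crank stopped hard. It held at about 24 N tangential, with only a millimetre or two of give. Then I folded the handle back to its flat stop, let go and moved the arm clear.
- **Last checks:** The red ball sits at z = 0.123 m over the spindle, so the handle is folded. The views show no gap between block and jaws. The blue knob is within 1 mm of where it started, and the force on the tool is near zero.
- **Checks that failed or disagreed:** The top and side cameras differ by about 2 mm on the red ball, which is the calibration error. The arm hid the blue knob from the top camera at the end, so that check is from the side view only. The side camera's fit of the upright ball was poor, so I confirmed the handle was upright from the tool position, the stop force and the picture. Crank angles are worked out from tool position, so they are approximate.

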